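# Set the sliding light gate against its stop

## Task

Set the sliding light gate for the next pendulum run: with the fingertips, press down the pad in the middle of its carriage to free the brake, keep it pressed and push the carriage gently along the rail until it rests against the clamped stop (the small block without a fork), then lift off so that the pad springs up and the brake holds it there. Never shove the carriage while its brake is on, and grasp or shift nothing else on the bench.

Things in the scene. Friction and masses are not known exactly. Their poses are not given: they have to be found in the camera images.
- rail: aluminium T-slot bench rail with a printed scale, 60 mm wide, 632 mm long, its top 36 mm above the bench, fixed to the bench. Origin: on the bench under the rail's middle; its y axis runs along the rail, its x axis across it, away from the robot.
- carriage (a joint): where the sliding gate's carriage stands along the rail, in m, growing along the rail's y axis, 0 at the rail's middle. Once freed it slides with a drag of 1 to 2 N and stops when no longer pushed. While the pad is up the spring brake grips and it takes about 20 N to drag it.
- carriage_mid (a point): middle of the carriage's top plate, 56 mm above the bench, straight under the pad; axes as the rail's. The carriage is an aluminium saddle, 120 mm along the rail, 90 mm across, with a low black light-gate fork (110 mm wide, top at 69 mm) beside it, away from the robot, reaching 168 mm beyond the rail's middle line.
- pad_top (a point): middle of the top face of the brake pad, 73 mm above the bench when up; it moves with carriage and pad. The pad is a flat black square plate, 48 x 48 mm, ribbed on top, standing free above the middle of the carriage; fingertips pressing on it carry the carriage along by friction.
- pad (a joint): how far the brake pad is pressed down, in m: 0 up (brake on), about 0.008 at the bottom of its travel. Its spring is felt from about 8 N, about 12 N at the bottom; the brake is quite free from 1 mm down, and the pad springs back when let go.
- stop: the stop: a small aluminium block clamped immovably on the rail, without fork or pad, on either side of the carriage; 28 mm along the rail plus a 6 mm rubber buffer on each end; top 62 mm above the bench. Origin: at bench height under its middle, on the rail's middle line; axes as the rail's. The carriage touches it when their middles are 80 mm apart.
- gate2: the other light gate, clamped on the rail on the other side of the carriage from the stop; not part of the job: it has a fork like the sliding one but a 60 mm long saddle without a pad. Origin: under its saddle's middle at bench height; axes as the rail's.
- bob: brass pendulum bob lying flat beside the rail: disc 72 mm across, 22 mm thick, with a 24 mm hub on top (30 mm high in all). Leave it alone. Origin: middle of its underside.
- weights: steel slotted weights on their hanger, standing beside the rail: 48 mm across, 52 mm high with the thin stem. Leave it alone. Origin: middle of its underside.
- ruler: short wooden ruler, 30 x 200 x 4 mm, lying beyond the gates' prongs. Leave it alone. Origin: middle of its underside.
- stopwatch: grey stopwatch lying flat, 54 mm across, 16 mm thick. Leave it alone. Origin: middle of its underside.
- cup: steel cup, 72 mm across, 85 mm high, on the right of the bench. Leave it alone. Origin: middle of its underside.
- mouse: white computer mouse on the blue mat, 98 x 58 x 33 mm, on the left of the bench. Leave it alone. Origin: middle of its underside.
- stand: small retort stand: grey foot 100 x 150 x 14 mm with a 250 mm steel rod, on the left of the bench. Leave it alone. Origin: middle of its underside.

How it is judged:
By the outcome, as a careful person would: the job done as asked, in the order asked, and still so for the second after the job is handed in, with the robot touching nothing.
It also fails if it takes over 38 s, if anything falls off the work surface, if the arm or the gripper's body presses on something with over 40 N, if the wrist force passes 120 N, or if a joint passes its speed limit or range.

## Robot

A 7-joint arm with a two-finger parallel gripper is mounted at the origin on the work surface. World frame = base frame: x ahead of the robot, y to its left, z up, the work surface at z = 0. Lengths are in m, angles in rad, forces in N, time in s.
With the tool pointing down it reaches from about 0.4 to 0.85 m from the base axis. Payload 4.4 kg.
Tool frame: the origin (TCP) lies on the centre line of the jaws, within the pads' length; the fingertips stand ahead of it and the grasp point (between the pads) lies 5 mm behind it (env.finger_overhang is the z of the fingertips in the tool frame, in m); z points along the fingers, y is the direction in which the jaws open and shut (so a half turn about z gives the same grasp; the last joint's range is limited). The gripper opens to 94 mm and grips with 3 to 60 N. Pads are 16 mm wide; open, the fingers measure 119 mm over their backs; the gripper's body (75 mm by 177 mm) begins 78 mm behind the grasp point.
Start: joints at [-1.351, 0.628, 0.038, 1.517, -0.027, 0.996, -0.02], TCP at [0.183, 0.624, 0.219] pointing down, gripper open.
Joint ranges: [-3.06, 3.06], [-0.37, 2.12], [-1.25, 1.32], [0.18, 2.47], [-1.1, 4.24], [0.23, 1.98], [-2.94, 2.94]. Speed limits (rad/s): [2.57, 2.57, 3.14, 3.14, 3.14, 3.14, 3.14].

## Interface

Orientations are given as [roll, pitch, yaw] about the fixed x, y, z axes, in that order (R = Rz(yaw) Ry(pitch) Rx(roll)).
In Python, from cell import env gives the robot as it stands.
- The arm moves only by the tool arm_command, never from a script. Its argument "deltas" is a list of rows, each an object of numbers: "tx", "ty", "tz": the shift along the tool's x, y, z in cm; "twist": the turn about the tool's z in degrees; "jaw": the opening, from 0 (shut) to 1 (fully open). In form: [{"tx": .., "ty": .., "tz": .., "twist": .., "jaw": ..}, ...]. A call has 1 to 12 rows; each row shifts and turns the pose as measured when the row begins, along the tool's axes as they then stand; what a row does not reach is not made up. A row lasts 1/8 s, in which the tool goes at most 62.5 mm and 10.7 degrees, less where a joint would pass 70% of its speed; a pose out of reach is approached as far as the arm can. A call is refused whole if a number of a shift passes 6.25 or a number of a turn 10.7, either way. A call with a gripper value outside its range is refused whole. The fingers move at their own pace and stop on an object; the grip force is fixed at half the most. Time passes only in rows, so rows that do not move let the fingers close. It gives the time, the measured TCP pose, the force and the opening at its end, in the units of the state.
- env.state(): the state, without advancing time (a new reading comes with each control period).
- env.read_camera(name): name is "scene" or "top" or "wrist"; returns a dict with "image" (480x640x3 uint8, red, green, blue), "fx", "fy", "cx", "cy" (pixels), "rvec" (rotation vector, rad) and "tvec" (3), from world to camera coordinates, as OpenCV has them. Camera axes: x right, y down, z forward; pixel columns grow to the right and rows downward; lengths in m; the calibration is good to about 2 mm. A picture is of the moment at which its call begins. There is no depth.
- env.sign_off(): hands the job in, once; it reports no verdict.
Trained networks look in a picture, given as the dict that the camera call returned (one of the last four; its "shot" number tells which), for a name from the list of things; names that differ only in an ending like _2 or _b are one class to them, and where a whole thing is asked for, a point or a joint stands for the part that bears it (a point fixed in the world has none). Each returns a list of dicts, best first, with "score" (0 to 1); they miss things now and then, are a little off and sometimes report something else, mostly with a low value. They report only what shows in the picture. A call takes as long as a camera call.
- env.spot_in(picture, target): "bbox" ([centre column, centre row, width, height] in pixels, round what is visible of it).
- env.cut_out(picture, target): "pixels" (480x640 bool, what is visible of it) and "bbox" ([centre column, centre row, width, height] in pixels, round what is visible of it).
- env.pinpoint(picture, target): "point" ([column, row] in pixels: a listed point, or the origin of a listed thing).
The state is a dict: "time_s": time; "joints": joint angles; "dq": joint speeds; "joint_efforts": joint torques, N m; "tcp_pos": TCP position; "eef_rot": TCP orientation; "wrist_force": force on the tool from outside, world axes, zero at the start; "moment": the same for the moment, N m; "width": finger opening in m.
Only numpy, scipy, OpenCV 4.12 (cv2) and the standard library are available. Lean on these libraries where they do the work, as an engineer would, in place of code of your own. Each camera call takes 0.05 s, during which the arm holds its last target. There are 200 camera calls.

## Working session

There is one attempt and no reset: what is moved stays moved. The work goes in short steps, Python scripts to look and compute and a tool call to move; the robot and the scene stay as the last step left them, time stands still between calls to the robot, and variables do not carry over. Pictures are saved under pics/ and viewed, about 8 in all and at most 12, crops included, and the job is handed in when it is done.

Besides the shell and the picture viewer there is one more tool, called after "Emit:" as name([rows], argument=value, ...), one row to a line, values as JSON. arm_command: Moves the arm, as the interface text tells. Its arguments: {"type":"object","properties":{"deltas":{"type":"array","items":{"type":"object","properties":{"tx":{"type":"number"},"ty":{"type":"number"},"tz":{"type":"number"},"twist":{"type":"number"},"jaw":{"type":"number"}}}}},"required":["deltas"]}

```bash
ls; mkdir -p pics; cat > h.py <<'E'
from cell import env
import numpy as np, cv2
def ray(p,uv):
    R,_=cv2.Rodrigues(np.array(p["rvec"],float)); t=np.array(p["tvec"],float).ravel()
    d=R.T@np.array([(uv[0]-p["cx"])/p["fx"],(uv[1]-p["cy"])/p["fy"],1]); return -R.T@t,d
def atz(p,uv,z):
    o,d=ray(p,uv); return o+d*(z-o[2])/d[2]
def proj(p,X):
    K=np.array([[p["fx"],0,p["cx"]],[0,p["fy"],p["cy"]],[0,0,1]])
    return cv2.projectPoints(np.array([X],float),np.array(p["rvec"],float),np.array(p["tvec"],float),K,None)[0].ravel()
def save(p,n): cv2.imwrite("pics/"+n,np.ascontiguousarray(p["image"][:,:,::-1]))
E
python3 - <<'E'
from h import *
print(env.finger_overhang, env.state())
for c in ("top","scene"):
    p=env.read_camera(c); save(p,c+"0.png"); print(c,ray(p,(320,240))[0].round(3))
    for n,z in (("pad_top",.073),("carriage_mid",.056),("rail",0),("stop",0),("gate2",0),("bob",0),("weights",0),("cup",0),("stand",0)):
        print(n,[(np.round(r["point"],1),round(r["score"],2),atz(p,r["point"],z).round(4)) for r in env.pinpoint(p,n)[:2]])
E
```

```text
pics
0.014 {'time_s': 0.0, 'joints': array([-1.35083297,  0.62933812,  0.0384188 ,  1.51833246, -0.0269776 ,
        0.99630959, -0.01998202]), 'dq': array([ 0.00110607,  0.00028999, -0.00141232, -0.00115673,  0.00095991,
        0.00161794,  0.00053642]), 'joint_efforts': array([ 3.85675239e-04, -5.49720848e+01,  1.14337061e+00, -1.86633933e+01,
       -5.24072140e-02,  2.34658050e-02,  1.71334491e-04]), 'tcp_pos': array([0.18301558, 0.6230453 , 0.21857025]), 'eef_rot': array([-3.13972274e+00,  2.87624088e-05,  2.85587904e+00]), 'wrist_force': array([-0.30036796,  0.25927343, -0.3738426 ]), 'moment': array([-0.01783247,  0.02469163,  0.06075182]), 'width': 0.09431972145518935}
top [0.46  0.013 1.934]
pad_top [(array([316.5, 252.2]), 0.48, array([0.5251, 0.0011, 0.073 ]))]
carriage_mid [(array([312.4, 255. ]), 0.89, array([0.517 , 0.0143, 0.056 ]))]
rail [(array([326., 255.]), 0.62, array([ 0.5178, -0.0303,  0.    ]))]
stop [(array([391.2, 246.5]), 0.89, array([ 0.5413, -0.2454,  0.    ]))]
gate2 [(array([263.7, 261.3]), 0.68, array([0.5013, 0.1746, 0.    ]))]
bob [(array([285.3, 299
[... 273 characters left out ...]
1.117 -0.892  1.278]
pad_top [(array([304.9, 225.6]), 0.67, array([ 5.137e-01, -4.000e-04,  7.300e-02]))]
carriage_mid [(array([304.3, 229.1]), 0.55, array([ 5.109e-01, -3.000e-04,  5.600e-02])), (array([266.2, 307.8]), 0.37, array([ 0.5689, -0.2821,  0.056 ]))]
rail [(array([306.2, 248.7]), 0.96, array([ 0.5289, -0.0225,  0.    ]))]
stop [(array([263.4, 305. ]), 0.86, array([ 0.532 , -0.2504,  0.    ]))]
gate2 [(array([332.4, 204.8]), 0.66, array([0.5063, 0.1727, 0.    ]))]
bob [(array([282.7, 203.8]), 0.65, array([0.3668, 0.0975, 0.    ]))]
weights [(array([257., 251.]), 0.77, array([ 0.4074, -0.1029,  0.    ]))]
cup []
stand [(array([405.9, 149.1]), 0.68, array([0.5943, 0.5341, 0.    ]))]
```

```bash
python3 - <<'E'
import cv2
a=cv2.imread("pics/top0.png")[170:330,220:440]; cv2.imwrite("pics/top0c.png",cv2.resize(a,None,fx=3.6,fy=3.6,interpolation=2))
E
```

```text
(no output)
```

View pics/top0c.png

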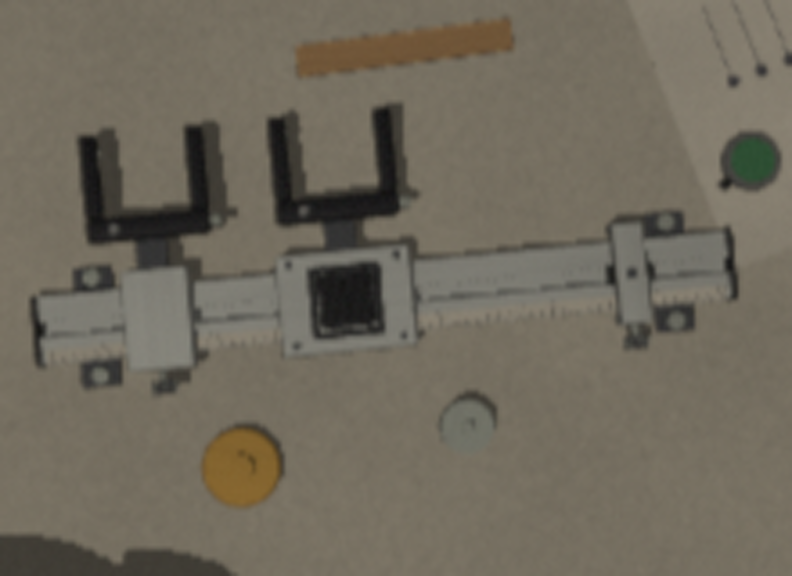

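View pics/scene0.png

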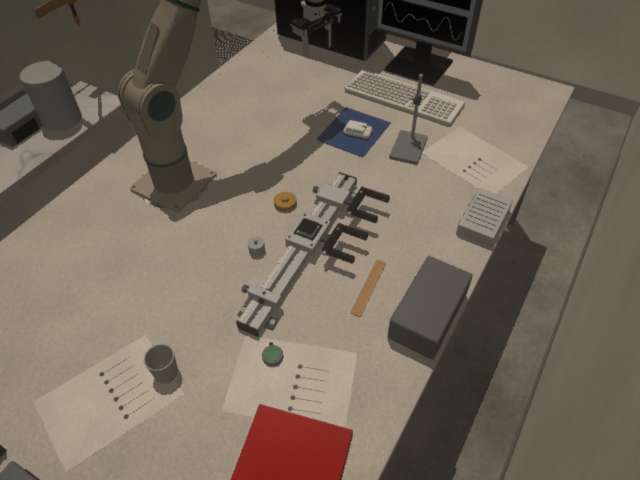

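```bash
python3 - <<'E'
from h import *
p=env.read_camera("top")
q=lambda u,v,z: atz(p,(220+(u+.5)/3.6-.5,170+(v+.5)/3.6-.5),z)
L=q(38,330,.03);Rr=q(731,264,.03);pad=q(346,299,.073);st=q(630,272,.062)
cc=[q(*c,.056) for c in ((279,257),(411,244),(416,342),(286,355))]
ce=np.mean(cc,0)
print(L,Rr,np.linalg.norm(L-Rr)); d=(L-Rr)/np.linalg.norm(L-Rr);print("yaw",np.arctan2(-d[0],d[1]))
for c in cc: print(c)
d1=cc[0]-cc[1];d2=cc[3]-cc[2];print("cyaw",[np.arctan2(-x[0],x[1]) for x in(d1,d2)], np.linalg.norm(d1),np.linalg.norm(cc[0]-cc[3]))
print("mid",(L+Rr)/2,"pad",pad,"ce",ce,"stop",st,"dist",(ce-st)[:2]@d[:2])
for n,z in(("carriage_mid",.056),("stop",.062),("rail",.036)):
  r=env.cut_out(p,n)
  if r:
    m=r[0]["pixels"].astype(np.uint8); v,u=np.nonzero(m); c=cv2.minAreaRect(np.stack([u,v],1).astype(np.float32)); print(n,r[0]["score"],c,atz(p,c[0],z))
w=env.read_camera("wrist"); print(ray(w,(320,240)))
E
```

```text
[0.50294405 0.28036947 0.03      ] [ 0.54930997 -0.34368998  0.03      ] 0.6257795101646655
yaw 0.07416103712463026
[0.5626513  0.06211746 0.056     ]
[ 0.57177323 -0.05528533  0.056     ]
[ 0.48478617 -0.05771123  0.056     ]
[0.47569217 0.05757576 0.056     ]
cyaw [np.float64(0.07754201092824968), np.float64(0.07871840672040208)] 0.11775663345395568 0.087077651640676
mid [ 0.52612701 -0.03166025  0.03      ] pad [0.52356293 0.00353097 0.073     ] ce [0.52372572 0.00167417 0.056     ] stop [ 0.54259109 -0.24815078  0.062     ] dist 0.25053605238071425
stop 0.6 ((394.5, 248.5), (33.0, 11.0), 90.0) [ 0.53207361 -0.2473967   0.062     ]
(array([0.10843003, 0.64510142, 0.38419254]), array([ 0.27311373, -0.09048642, -0.95796384]))
```

Emit:
arm_command([
  {"tx":-2,"ty":-2,"jaw":0},
  {"tx":-3.6,"ty":-3.6,"jaw":0},
  {"tx":-3.6,"ty":-3.6,"jaw":0},
  {"tx":-3.6,"ty":-3.6,"jaw":0},
  {"tx":-3.6,"ty":-3.6,"jaw":0},
  {"tx":-3.6,"ty":-3.6,"jaw":0},
  {"tx":-3.6,"ty":-3.6,"jaw":0},
  {"tx":-3.6,"ty":-3.6,"jaw":0},
  {"tx":-3.6,"ty":-3.6,"jaw":0},
  {"tx":-3.6,"ty":-3.6,"jaw":0},
  {"tx":-3.6,"ty":-3.6,"jaw":0},
  {"jaw":0},
])

```text
$.deltas[0]: bad value
```

Emit:
arm_command([
  {"tx":-2.0,"ty":-2.0,"tz":0.0,"twist":0.0,"jaw":0.0},
  {"tx":-3.6,"ty":-3.6,"tz":0.0,"twist":0.0,"jaw":0.0},
  {"tx":-3.6,"ty":-3.6,"tz":0.0,"twist":0.0,"jaw":0.0},
  {"tx":-3.6,"ty":-3.6,"tz":0.0,"twist":0.0,"jaw":0.0},
  {"tx":-3.6,"ty":-3.6,"tz":0.0,"twist":0.0,"jaw":0.0},
  {"tx":-3.6,"ty":-3.6,"tz":0.0,"twist":0.0,"jaw":0.0},
  {"tx":-3.6,"ty":-3.6,"tz":0.0,"twist":0.0,"jaw":0.0},
  {"tx":-3.6,"ty":-3.6,"tz":0.0,"twist":0.0,"jaw":0.0},
  {"tx":-3.6,"ty":-3.6,"tz":0.0,"twist":0.0,"jaw":0.0},
  {"tx":-3.6,"ty":-3.6,"tz":0.0,"twist":0.0,"jaw":0.0},
  {"tx":-3.6,"ty":-3.6,"tz":0.0,"twist":0.0,"jaw":0.0},
  {"tx":0.0,"ty":0.0,"tz":0.0,"twist":0.0,"jaw":0.0},
])

```text
time_s: 2.75
tcp_pos: [0.4507, 0.1398, 0.2196]
eef_rot: [3.134, 0.005, 2.857]
wrist_force: [-0.5, 0.5, 0.1]
width: 0.0006
```

Emit:
arm_command([
  {"tx":-3.6,"ty":-3.6,"tz":1.5,"twist":0.0,"jaw":0.0},
  {"tx":-3.6,"ty":-3.6,"tz":1.5,"twist":0.0,"jaw":0.0},
  {"tx":-3.6,"ty":-3.6,"tz":1.5,"twist":0.0,"jaw":0.0},
  {"tx":0.0,"ty":0.0,"tz":1.0,"twist":-10.4,"jaw":0.0},
  {"tx":0.0,"ty":0.0,"tz":1.0,"twist":-10.4,"jaw":0.0},
  {"tx":0.0,"ty":0.0,"tz":0.0,"twist":0.0,"jaw":0.0},
])

```text
time_s: 3.5
tcp_pos: [0.5279, 0.011, 0.1528]
eef_rot: [3.131, 0.01, -3.045]
wrist_force: [-0.6, -0.1, -0.4]
width: 0.0005
```

```bash
python3 - <<'E'
from h import *
s=env.state();print(s["time_s"],s["tcp_pos"],s["eef_rot"],s["joints"].round(2),s["wrist_force"].round(2))
p=env.read_camera("wrist"); save(p,"w1.png")
for n,z in (("pad_top",.073),("carriage_mid",.056),("stop",0)):
    print(n,[(np.round(r["point"],1),round(r["score"],2),atz(p,r["point"],z).round(4)) for r in env.pinpoint(p,n)[:2]])
for r in env.cut_out(p,"pad")[:1]:
    v,u=np.nonzero(r["pixels"]);print(r["score"],r["bbox"],cv2.minAreaRect(np.stack([u,v],1).astype(np.float32)))
t=s["tcp_pos"];print("tip",proj(p,t-[0,0,.014]))
E
```

```text
3.5 [0.52793799 0.01097984 0.15281358] [ 3.13075414  0.01036916 -3.04522574] [-0.04  0.54 -0.03  1.93  0.01  0.66  1.59] [-0.56 -0.13 -0.38]
pad_top [(array([313.2, 236.9]), 0.64, array([0.5223, 0.0031, 0.073 ]))]
carriage_mid [(array([314.5, 231.2]), 0.82, array([0.5226, 0.0039, 0.056 ]))]
stop [(array([ 45.7, 212.6]), 0.67, array([ 0.5436, -0.2505,  0.    ]))]
0.91 [312.1, 234.3, 66.0, 62.0] ((312.56439208984375, 234.10140991210938), (64.00642395019531, 61.67366027832031), 1.2730300426483154)
tip [324.14450456 280.96523539]
```

View pics/w1.png

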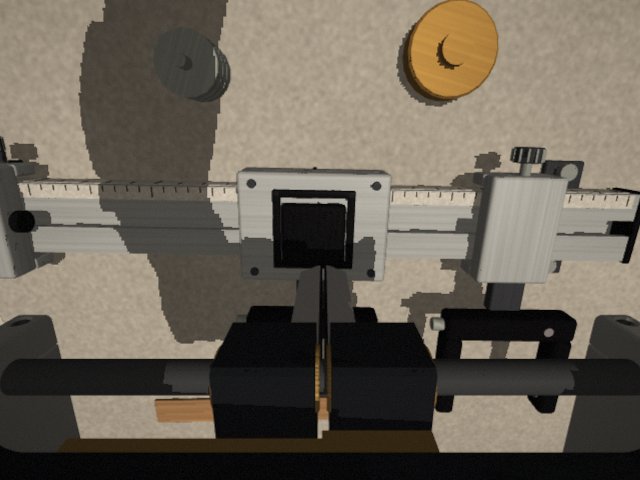

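Emit:
arm_command([
  {"tx":0.6,"ty":-0.75,"tz":1.5,"twist":1.2,"jaw":0.0},
  {"tx":0.0,"ty":0.0,"tz":2.0,"twist":0.0,"jaw":0.0},
  {"tx":0.0,"ty":0.0,"tz":1.5,"twist":0.0,"jaw":0.0},
  {"tx":0.0,"ty":0.0,"tz":0.0,"twist":0.0,"jaw":0.0},
])

```text
time_s: 4.25
tcp_pos: [0.5256, 0.0044, 0.1044]
eef_rot: [3.132, 0.017, -3.069]
wrist_force: [0.2, -0.6, 0.3]
width: 0.0006
```

Emit:
arm_command([
  {"tx":0.25,"ty":-0.1,"tz":1.0,"twist":0.0,"jaw":0.0},
  {"tx":0.0,"ty":0.0,"tz":0.4,"twist":0.0,"jaw":0.0},
  {"tx":0.0,"ty":0.0,"tz":0.3,"twist":0.0,"jaw":0.0},
  {"tx":0.0,"ty":0.0,"tz":0.3,"twist":0.0,"jaw":0.0},
])

```text
time_s: 4.75
tcp_pos: [0.5246, 0.0036, 0.0852]
eef_rot: [3.132, 0.02, -3.069]
wrist_force: [-3.0, 0.4, 9.2]
width: 0.0005
```

Emit:
arm_command([
  {"tx":0.0,"ty":0.0,"tz":0.3,"twist":0.0,"jaw":0.0},
  {"tx":0.0,"ty":0.0,"tz":0.3,"twist":0.0,"jaw":0.0},
  {"tx":0.0,"ty":0.0,"tz":0.2,"twist":0.0,"jaw":0.0},
])

```text
time_s: 5.12
tcp_pos: [0.5245, 0.0036, 0.0799]
eef_rot: [3.132, 0.02, -3.07]
wrist_force: [-2.4, -0.5, 12.0]
width: 0.0004
```

Emit:
arm_command([
  {"tx":0.0,"ty":-0.2,"tz":0.1,"twist":0.0,"jaw":0.0},
  {"tx":0.0,"ty":-0.4,"tz":0.1,"twist":0.0,"jaw":0.0},
  {"tx":0.0,"ty":-0.5,"tz":0.1,"twist":0.0,"jaw":0.0},
  {"tx":0.0,"ty":-0.5,"tz":0.1,"twist":0.0,"jaw":0.0},
])

```text
time_s: 5.62
tcp_pos: [0.5256, -0.0101, 0.0801]
eef_rot: [3.13, 0.021, -3.068]
wrist_force: [-2.9, -0.0, 10.5]
width: 0.0001
```

```bash
python3 - <<'E'
from h import *
s=env.state()
p=env.read_camera("wrist"); save(p,"w2.png");c=env.read_camera("top")
for q in (p,c):
  for n,z in (("pad_top",.066),("carriage_mid",.056),("stop",0)):
    print(n,[(np.round(r["point"],1),round(r["score"],2),atz(q,r["point"],z).round(4)) for r in env.pinpoint(q,n)[:2]])
E
```

```text
pad_top [(array([323.8, 276.9]), 0.91, array([ 0.5233, -0.0105,  0.066 ]))]
carriage_mid [(array([322.5, 270.8]), 0.81, array([ 0.5239, -0.0111,  0.056 ])), (array([192.3,  61.4]), 0.46, array([ 0.4159, -0.0839,  0.056 ]))]
stop []
pad_top []
carriage_mid [(array([320. , 252.6]), 0.67, array([ 0.5242, -0.0101,  0.056 ]))]
stop [(array([392.5, 246.4]), 0.82, array([ 0.5415, -0.2496,  0.    ]))]
```

Emit:
arm_command([
  {"tx":0.0,"ty":-0.6,"tz":0.1,"twist":0.0,"jaw":0.0},
  {"tx":0.0,"ty":-0.6,"tz":0.1,"twist":0.0,"jaw":0.0},
  {"tx":0.0,"ty":-0.6,"tz":0.1,"twist":0.0,"jaw":0.0},
  {"tx":0.0,"ty":-0.6,"tz":0.1,"twist":0.0,"jaw":0.0},
  {"tx":0.0,"ty":-0.6,"tz":0.1,"twist":0.0,"jaw":0.0},
  {"tx":0.0,"ty":-0.6,"tz":0.1,"twist":0.0,"jaw":0.0},
  {"tx":0.0,"ty":-0.6,"tz":0.1,"twist":0.0,"jaw":0.0},
  {"tx":0.0,"ty":-0.6,"tz":0.1,"twist":0.0,"jaw":0.0},
])

```text
time_s: 7.02
tcp_pos: [0.529, -0.0557, 0.0806]
eef_rot: [3.127, 0.024, -3.066]
wrist_force: [-3.5, 1.3, 11.0]
width: 0.0004
```

Emit:
arm_command([
  {"tx":0.0,"ty":-0.6,"tz":0.12,"twist":0.0,"jaw":0.0},
  {"tx":0.0,"ty":-0.6,"tz":0.12,"twist":0.0,"jaw":0.0},
  {"tx":0.0,"ty":-0.6,"tz":0.12,"twist":0.0,"jaw":0.0},
  {"tx":0.0,"ty":-0.6,"tz":0.12,"twist":0.0,"jaw":0.0},
  {"tx":0.0,"ty":-0.6,"tz":0.12,"twist":0.0,"jaw":0.0},
  {"tx":0.0,"ty":-0.6,"tz":0.12,"twist":0.0,"jaw":0.0},
  {"tx":0.0,"ty":-0.6,"tz":0.12,"twist":0.0,"jaw":0.0},
  {"tx":0.0,"ty":-0.6,"tz":0.12,"twist":0.0,"jaw":0.0},
  {"tx":0.0,"ty":-0.6,"tz":0.12,"twist":0.0,"jaw":0.0},
  {"tx":0.0,"ty":-0.6,"tz":0.12,"twist":0.0,"jaw":0.0},
])

```text
time_s: 8.28
tcp_pos: [0.5333, -0.1134, 0.0794]
eef_rot: [3.123, 0.027, -3.065]
wrist_force: [-3.2, 1.7, 11.1]
width: 0.0003
```

```bash
python3 - <<'E'
from h import *
p=env.read_camera("wrist"); save(p,"w3.png");c=env.read_camera("top");q2=env.read_camera("scene")
for q in (p,c,q2):
  for n,z in (("pad_top",.066),("carriage_mid",.056),("stop",0)):
    print(n,[(np.round(r["point"],1),round(r["score"],2),atz(q,r["point"],z).round(4)) for r in env.pinpoint(q,n)[:2]])
print(env.state()["tcp_pos"])
E
```

```text
pad_top [(array([318.8, 277.1]), 0.61, array([ 0.5311, -0.1165,  0.066 ]))]
carriage_mid [(array([324. , 266.8]), 0.81, array([ 0.5288, -0.1135,  0.056 ]))]
stop [(array([137.7, 246. ]), 0.59, array([ 0.5448, -0.2507,  0.    ])), (array([323.3, 266.8]), 0.31, array([ 0.5521, -0.1111,  0.    ]))]
pad_top [(array([153.9, 233.5]), 0.58, array([0.5955, 0.5168, 0.066 ]))]
carriage_mid [(array([350.5, 249.1]), 0.6, array([ 0.5333, -0.1077,  0.056 ])), (array([349.7, 284.4]), 0.43, array([ 0.4211, -0.1024,  0.056 ]))]
stop [(array([392.8, 246. ]), 0.87, array([ 0.5428, -0.2507,  0.    ]))]
pad_top [(array([284.9, 256.2]), 0.48, array([ 0.5221, -0.1201,  0.066 ]))]
carriage_mid [(array([289.7, 255.2]), 0.61, array([ 0.5269, -0.1039,  0.056 ])), (array([366.7, 287.1]), 0.39, array([ 0.7647, -0.0927,  0.056 ]))]
stop [(array([264.8, 307.9]), 0.84, array([ 0.5407, -0.2563,  0.    ])), (array([358.9, 132.9]), 0.42, array([0.4102, 0.531 , 0.    ]))]
[ 0.5333453  -0.11451385  0.07947224]
```

View pics/w3.png

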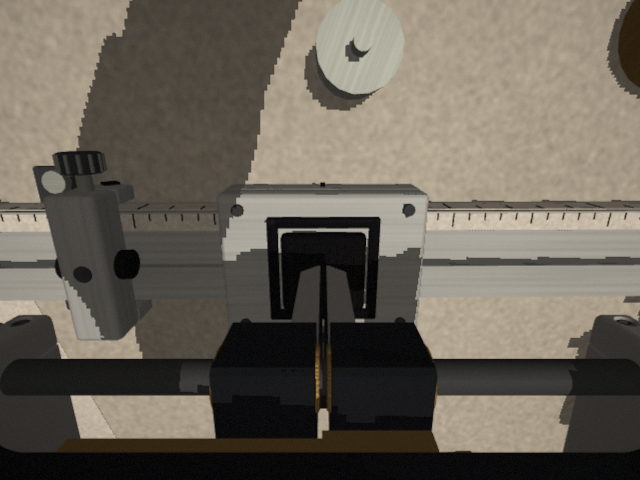

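The carriage is following: its left edge is at column 220 and the stop's buffer at about 140, so roughly 48 mm remain, and the fingers sit in the middle of the pad.

Emit:
arm_command([
  {"tx":0.0,"ty":-0.5,"tz":0.1,"twist":0.0,"jaw":0.0},
  {"tx":0.0,"ty":-0.6,"tz":0.1,"twist":0.0,"jaw":0.0},
  {"tx":0.0,"ty":-0.6,"tz":0.1,"twist":0.0,"jaw":0.0},
  {"tx":0.0,"ty":-0.6,"tz":0.1,"twist":0.0,"jaw":0.0},
  {"tx":0.0,"ty":-0.6,"tz":0.1,"twist":0.0,"jaw":0.0},
  {"tx":0.0,"ty":-0.6,"tz":0.1,"twist":0.0,"jaw":0.0},
  {"tx":0.0,"ty":-0.4,"tz":0.1,"twist":0.0,"jaw":0.0},
])

```text
time_s: 9.75
tcp_pos: [0.5362, -0.1524, 0.0805]
eef_rot: [3.124, 0.029, -3.066]
wrist_force: [-2.4, 0.7, 11.6]
width: -0.0001
```

Emit:
arm_command([
  {"tx":0.0,"ty":-0.3,"tz":0.1,"twist":0.0,"jaw":0.0},
  {"tx":0.0,"ty":-0.3,"tz":0.1,"twist":0.0,"jaw":0.0},
  {"tx":0.0,"ty":-0.3,"tz":0.1,"twist":0.0,"jaw":0.0},
])

```text
time_s: 10.12
tcp_pos: [0.5369, -0.1613, 0.0811]
eef_rot: [3.124, 0.029, -3.066]
wrist_force: [-2.7, 0.6, 10.4]
width: 0.0004
```

```bash
python3 - <<'E'
from h import *
p=env.read_camera("wrist"); save(p,"w4.png"); print(env.state()["tcp_pos"])
E
```

```text
[ 0.53688421 -0.16196049  0.08107809]
```

View pics/w4.png

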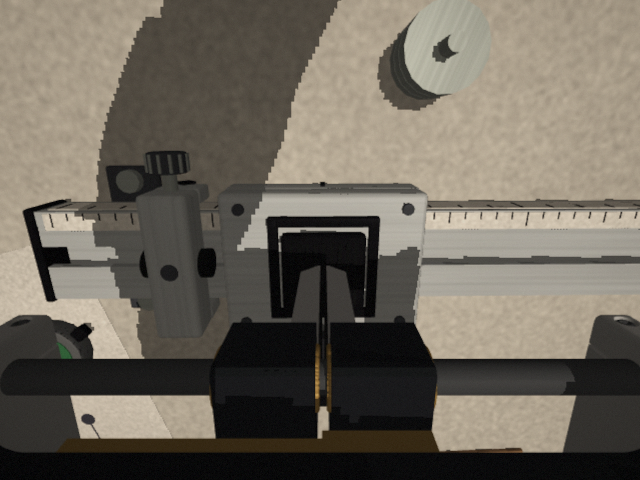

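Buffer edge at column 216 and carriage edge at about 221, so a few millimetres remain.

Emit:
arm_command([
  {"tx":0.0,"ty":-0.2,"tz":0.15,"twist":0.0,"jaw":0.0},
  {"tx":0.0,"ty":-0.2,"tz":0.15,"twist":0.0,"jaw":0.0},
])

```text
time_s: 10.42
tcp_pos: [0.5372, -0.1657, 0.0805]
eef_rot: [3.124, 0.03, -3.067]
wrist_force: [-3.0, 0.8, 11.1]
width: 0.0001
```

Emit:
arm_command([
  {"tx":0.0,"ty":-0.15,"tz":0.15,"twist":0.0,"jaw":0.0},
  {"tx":0.0,"ty":-0.15,"tz":0.15,"twist":0.0,"jaw":0.0},
])

```text
time_s: 10.68
tcp_pos: [0.5374, -0.1686, 0.08]
eef_rot: [3.124, 0.031, -3.067]
wrist_force: [-3.1, 1.1, 10.9]
width: 0.0007
```

Emit:
arm_command([
  {"tx":0.0,"ty":-0.2,"tz":0.15,"twist":0.0,"jaw":0.0},
])

```text
time_s: 10.8
tcp_pos: [0.5375, -0.1703, 0.0797]
eef_rot: [3.124, 0.031, -3.067]
wrist_force: [-3.4, 5.4, 12.2]
width: 0.0006
```

Emit:
arm_command([
  {"tx":0.0,"ty":-0.2,"tz":0.15,"twist":0.0,"jaw":0.0},
])

```text
time_s: 10.92
tcp_pos: [0.5375, -0.1704, 0.0794]
eef_rot: [3.122, 0.031, -3.067]
wrist_force: [-3.6, 5.8, 12.0]
width: 0.0005
```

Emit:
arm_command([
  {"tx":0.0,"ty":-0.2,"tz":0.15,"twist":0.0,"jaw":0.0},
])

```text
time_s: 11.05
tcp_pos: [0.5375, -0.1704, 0.0792]
eef_rot: [3.12, 0.03, -3.066]
wrist_force: [-3.9, 3.5, 15.4]
width: 0.0004
```

```bash
python3 - <<'E'
from h import *
p=env.read_camera("wrist"); save(p,"w5.png"); print(env.state()["tcp_pos"],env.state()["wrist_force"])
a=cv2.imread("pics/w4.png")[150:350,100:450];b=cv2.imread("pics/w5.png")[150:350,100:450]
cv2.imwrite("pics/w45.png",cv2.resize(np.vstack([a,b]),None,fx=1.45,fy=1.45))
E
```

```text
[ 0.53754731 -0.17033799  0.07921295] [-4.32240744  4.13559727 14.4682308 ]
```

View pics/w45.png

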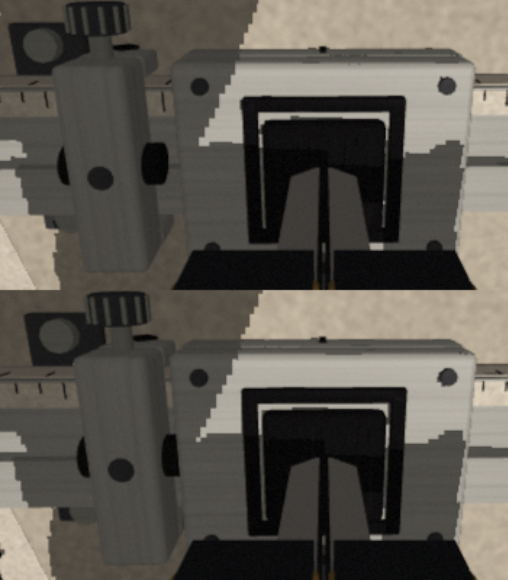

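The carriage edge now meets the buffer in the picture (lower half). The y force also jumped from 1 to 5 N while the TCP stalled at y = -0.1704. Next I relax the push and lift.

Emit:
arm_command([
  {"tx":0.0,"ty":0.0,"tz":0.0,"twist":0.0,"jaw":0.0},
  {"tx":0.0,"ty":0.0,"tz":-0.6,"twist":0.0,"jaw":0.0},
  {"tx":0.0,"ty":0.0,"tz":-1.0,"twist":0.0,"jaw":0.0},
  {"tx":0.0,"ty":0.0,"tz":-3.0,"twist":0.0,"jaw":0.0},
  {"tx":0.0,"ty":0.0,"tz":-4.0,"twist":0.0,"jaw":0.0},
  {"tx":0.0,"ty":0.0,"tz":-4.0,"twist":0.0,"jaw":0.0},
  {"tx":0.0,"ty":0.0,"tz":0.0,"twist":0.0,"jaw":0.0},
])

```text
time_s: 11.98
tcp_pos: [0.5343, -0.1737, 0.2124]
eef_rot: [3.12, 0.032, -3.066]
wrist_force: [-0.3, -0.1, -0.1]
width: 0.0003
```

```bash
python3 - <<'E'
from h import *
p=env.read_camera("wrist"); save(p,"w6.png"); s=env.state();print(s["tcp_pos"],s["wrist_force"],s["time_s"])
for n,z in (("pad_top",.073),("carriage_mid",.056),("stop",0)):
    print(n,[(np.round(r["point"],1),round(r["score"],2),atz(p,r["point"],z).round(4)) for r in env.pinpoint(p,n)[:1]])
cv2.imwrite("pics/w6c.png",cv2.resize(cv2.imread("pics/w6.png")[100:340,100:460],None,fx=2.2,fy=2.2,interpolation=2))
E
```

```text
[ 0.53312108 -0.17325888  0.21064995] [ 0.22869777  0.36845036 -0.16857298] 12.025
pad_top [(array([324. , 222.5]), 0.68, array([ 0.5349, -0.1706,  0.073 ]))]
carriage_mid [(array([322.7, 216.9]), 0.92, array([ 0.5341, -0.1715,  0.056 ]))]
stop [(array([252.7, 207.8]), 0.75, array([ 0.5435, -0.2487,  0.    ]))]
```

View pics/w6c.png

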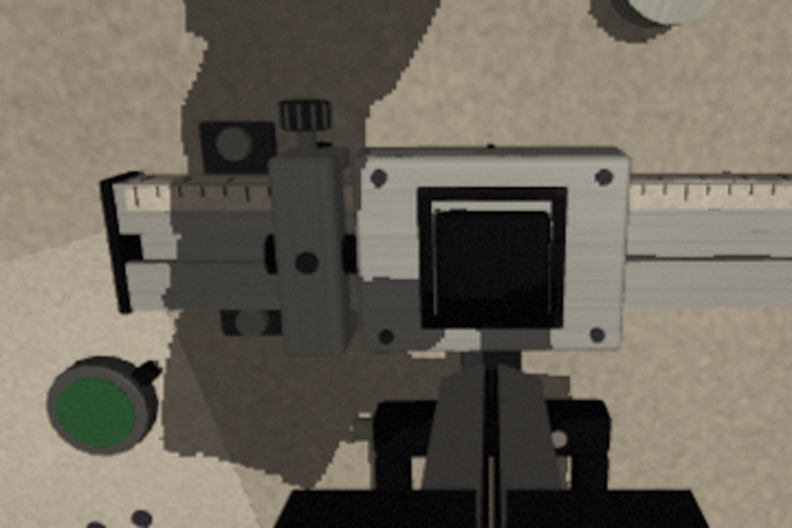

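The carriage edge at crop column 357 meets the buffer, the pad is up and the fingers are clear.

```bash
python3 -c "
from cell import env
print(env.sign_off())"
```

```text
the job is handed in; nothing more can be done
None
```

The sliding gate's carriage now rests against the clamped stop with its brake on, and the job is handed in; sign-off gives no verdict. With the jaws shut, I pressed the pad down about 6–7 mm (11–12 N). I then slid the carriage about 0.17 m along the rail to the stop and lifted straight off.

**Contact:** the push force rose from about 1 N to 5–6 N and the fingers stopped moving. Downward force was at most 15 N in the readings.

**Final picture:** the carriage edge meets the buffer, the pad appears to be up, and the fingers are clear with the wrist force near zero. The time was about 12 s of the 38 s allowed.

**Position check:** the final camera estimate puts the carriage and stop middles about 78 mm apart, against the nominal 80 mm. That is within the measuring error. I only ran the final check with the wrist camera.

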